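Start up the vacuum pump for its blank-off check

ROBOT

A 6-joint arm with a two-finger parallel gripper is mounted at the origin on the work surface. World frame = base frame: x ahead of the robot, y to its left, z up, the work surface at z = 0. Lengths are in m, angles in degrees, forces in N, time in s.
With the tool pointing down it reaches from about 0.375 to 0.9 m from the base axis. Payload 3.1 kg.
Tool frame: the origin (TCP) lies at the very end of the fingers, on their centre line; the grasp point (between the pads) lies 19 mm behind it; z points along the fingers, y is the line along which they close (so a half turn about z gives the same grasp; the last joint's range is limited). The gripper opens to 87 mm and grips with 3 to 60 N. Pads are 19 mm wide; open, the fingers measure 117 mm over their backs; the gripper's body (75 mm by 190 mm) begins 51 mm behind the grasp point.
Start: joints at [-10.227, 30.224, 82.088, -0, 67.689, -10.227], TCP at [0.625, 0, 0.223] pointing down, gripper open.
Joint ranges: [-176.69, 176.69], [-43.24, 126.21], [12.49, 139.97], [-82, 262], [0, 151.66], [-163.58, 163.58]. Speed limits (degrees/s): [159.86, 159.86, 180, 180, 180, 180].

INTERFACE

Orientations are given as a 3x3 rotation matrix whose columns are the frame's x, y, z axes.
In Python, from station import sense, grab_frame, finish_job gives the robot as it stands.
- The arm moves only by the tool jog_arm, never from a script. Its argument "plan" is a list of rows, each an object of numbers: "x", "y", "z": the shift along the tool's x, y, z as a fraction of full scale; "twist": the turn about the tool's z as a fraction of full scale; "gripper": the opening, from 0 (shut) to 1 (fully open). A call has 1 to 12 rows; each row shifts and turns the commanded pose from where the row before left it, along the tool's axes as they then stand; what a row does not reach is not made up. Full scale, the value 1, is 75 mm for a shift and 60 degrees for a turn. A row lasts 1/12 s, in which the tool goes at most 41.7 mm and 7.16 degrees, less where a joint would pass 70% of its speed; a pose out of reach is approached as far as the arm can. A call with a number of a shift or a turn outside -1 to 1 is refused whole. A call with a gripper value outside its range is refused whole. The fingers move at their own pace and stop on an object; "squeeze" is the grip in N (left out, the last holds). Time passes only in rows, so rows that do not move let the fingers close. It gives the time, the measured TCP pose, the force, the opening and the grip force at its end, in the units of the state.
- sense(): the state, without advancing time (a new reading comes with each control period).
- grab_frame(name): name is "scene" or "side" or "wrist"; returns a dict with "color" (480x640x3 uint8, red, green, blue), "K" (3x3 intrinsics, pixels), "R" (3x3) and "t" (3): a world point X has camera coordinates R X + t. Camera axes: x right, y down, z forward; pixel columns grow to the right and rows downward; lengths in m; the calibration is good to about 2 mm. A picture is of the moment at which its call begins. There is no depth.
- finish_job(): hands the job in; it is judged then, once.
The state is a dict: "time_s": time; "joint_pos": joint angles; "dq": joint speeds; "joint_torque": joint torques, N m; "eef_pos": TCP position; "tcp_rot": TCP orientation; "contact_force": force on the tool from outside, world axes, zero at the start; "moment": the same for the moment, N m; "grip_width": finger opening in m; "grip_force": force on a finger pad.
Only numpy, scipy, OpenCV 4.12 (cv2) and the standard library are available. Lean on these libraries where they do the work, as an engineer would, in place of code of your own. Each camera call takes 0.05 s, during which the arm holds its last target. There are 200 camera calls.

TASK

Start the vacuum pump for its blank-off check, with light presses of a fingertip and in the usual order: first switch on the power strip at the rocker on its end, pressing the raised half fully down, then press the round key of the vacuum gauge readout down and let it come up, and only then switch on the pump at the rocker on its grey terminal box, in the same way. Leave the gauge's other keys unpressed, do not lift or shift the strip or the gauge, and leave everything else on the bench where it is.

Things in the scene. Friction and masses are not known exactly. Their poses are not given: they have to be found in the camera images.
- strip: white power strip, loose on the bench, 62 x 260 mm, 40 mm high, long along its y; three round sockets, a grey plug-in supply (42 x 46 mm, top 91 mm above the bench) in the socket at the -y end, the only rocker switch at the +y end. Origin: centre of its underside. x: across it, roughly away from the robot (yaw within 0.35 rad)
- strip_switch_press (a point): where to press the strip's switch: on the raised half of the rocker as it stands off, 10 mm towards -x from the pivot and 4 mm above where it will lie when on; strip frame (-0.010, 0.090, 0.049). Axes as the strip's
- strip_switch (a joint): Rocker, 30 mm along strip's x, 22 mm wide, pivot along strip's y. 0 = off: half on the -x side stands up (outer end 9 mm above the bezel, other half 4 mm). 0.36 rad = on: -x half down level (4 mm above the bezel), the other up. About 3 N on the outer end of the raised half moves it; it stays where it is left, so press until it stops; the switch then gives about 1 mm per 4 N. Stop below 15 N
- gauge: vacuum gauge readout: desk instrument, loose on the bench, 160 deep (x) x 170 mm wide (y); white panel sloping up away from the robot at 0.19 rad, from 38 mm (front, -x) to 68 mm high (back); dark display above, a row of four raised keys near its front edge. Origin: centre of its underside; +y is left as seen from the robot (yaw within 0.25 rad)
- gauge_key_press (a point): centre of the top of the gauge's round key when up, 22 mm dia, the leftmost (+y) of the row and the only round one; it stands 8.5 mm out of the panel. Gauge frame (-0.048, 0.050, 0.053). Its axes are the gauge's; the key moves square to the panel
- gauge_key (a joint): travel of the round key into the panel: 0 = up, 0.0045 m = fully down; springs back when let go. 1.2 N to start it, 4 N fully down; beyond that it gives about 1 mm per 4 N. Stop below 15 N
- small_key1 (a joint): travel of small rectangular key 1 of the gauge (16 x 12 mm, centre 58 mm to the right, -y, of the round key's centre): 0 up, 0.0035 m down; not to be pressed
- small_key2 (a joint): travel of small rectangular key 2 of the gauge (16 x 12 mm, centre 84 mm to the right, -y, of the round key's centre): 0 up, 0.0035 m down; not to be pressed
- small_key3 (a joint): travel of small rectangular key 3 of the gauge (16 x 12 mm, centre 110 mm to the right, -y, of the round key's centre): 0 up, 0.0035 m down; not to be pressed
- pump: rotary vane pump, 11 kg, immovable, 125 mm wide: white motor, fan end at -116 mm (x, robot side), white oil case to +217 mm. Grey terminal box 85 x 88 mm on the motor, top 182 mm above the bench, pump rocker switch in its middle. Handle at x +88 mm, 204 mm high; gauge head on the inlet at x +135 mm, 243 mm high. Origin: on the bench under the switch; z up, yaw within 0.2 rad
- pump_switch_press (a point): where to press the pump's switch: on the raised half of the rocker as it stands off, 10 mm towards -x from the pivot and 4 mm above where it will lie when on; pump frame (-0.010, 0, 0.191). Axes as the pump's
- pump_switch (a joint): Rocker, 30 mm along pump's x, 22 mm wide, pivot along pump's y. 0 = off: half on the -x side stands up (outer end 9 mm above the bezel, other half 4 mm). 0.36 rad = on: -x half down level (4 mm above the bezel), the other up. About 3 N on the outer end of the raised half moves it; it stays where it is left, so press until it stops; the switch then gives about 1 mm per 4 N. Stop below 15 N
- clamp: bystander: small aluminium flange clamp ring, 55 mm across with a wing nut, 14 mm high, lying flat near the gauge; origin at its underside
- screwdriver: bystander: screwdriver 170 mm long lying in front of the pump's fan end (robot side); origin under its middle
- jar_a: bystander: small glass sample jar with lid, 38 mm dia, 52 mm high, standing beside the power strip on the robot's side; origin at its underside
- jar_b: bystander: another such jar, 38 mm dia, 52 mm high, behind the gauge; origin at its underside
- beaker: bystander: glass beaker, 68 mm dia at the rim, 85 mm high; origin at its underside
- oil_bottle: bystander: amber pump-oil bottle with black cap, 68 mm dia, 160 mm high; origin at its underside
- marker: bystander: grey marker pen 130 mm long, 17 mm thick, lying beside the power strip on its far side; origin under its middle
Things that resemble listed ones, but are neither listed nor needed, are in the scene too. What is shaped like the gauge but brown is not meant.

How it is judged:
By the outcome, as a careful person would: the job done as asked, in the order asked, and still so for the second after the job is handed in, with the robot touching nothing.
It also fails if it takes over 54 s, if anything falls off the work surface, if the arm or the gripper's body presses on something with over 40 N, if the wrist force passes 120 N, or if a joint passes its speed limit or range.

## Working session

There is one attempt and no reset: what is moved stays moved. The work goes in short steps, Python scripts to look and compute and a tool call to move; the robot and the scene stay as the last step left them, time stands still between calls to the robot, and variables do not carry over. Pictures are saved under pics/ and viewed, at most 10 in all, crops included, and the job is handed in when it is done.

Besides the shell and the picture viewer there is one more tool, called after "Call:" as name([rows], argument=value, ...), one row to a line, values as JSON. jog_arm: Moves the arm, as the interface text tells. Shift numbers are shares of 75 mm and turn numbers shares of 60 degrees, none past 1 either way. Its arguments: {"type":"object","properties":{"plan":{"type":"array"},"squeeze":{"type":"number"}},"required":["plan"]}

```bash
mkdir -p pics; python3 - <<'E'
from station import *
import cv2,pickle
s=sense();print({k:s[k] for k in('time_s','eef_pos','tcp_rot','contact_force','grip_width')})
F={}
for n in('scene','side','wrist'):
    f=grab_frame(n);F[n]=f;cv2.imwrite(f'pics/{n}0.png',f['color'][:,:,::-1]);print(n,f['K'].tolist(),(-f['R'].T@f['t']).tolist(),f['R'][2])
pickle.dump(F,open('f0.pkl','wb'))
E
```

```text
{'time_s': 0.0, 'eef_pos': array([6.24281984e-01, 1.49750694e-04, 2.21577419e-01]), 'tcp_rot': array([[ 1.98774686e-05,  9.99997832e-01, -2.08233551e-03],
       [ 9.99999928e-01, -1.90892277e-05,  3.78556128e-04],
       [ 3.78515557e-04, -2.08234288e-03, -9.99997760e-01]]), 'contact_force': array([ 0.81639309, -0.04501436, -0.2625319 ]), 'grip_width': 0.08677558523821383}
scene [[449.7050137911802, 0.0, 319.5277210448352], [0.0, 449.7050137911802, 239.68087109365158], [0.0, 0.0, 1.0]] [1.2916171861288668, -0.05329425012719163, 0.6373387031895021] [-0.84582899  0.0610337  -0.52995114]
side [[617.042296302191, 0.0, 314.5105940666086], [0.0, 617.042296302191, 235.10540980131913], [0.0, 0.0, 1.0]] [0.4378615070147246, -0.8701924585717424, 0.9808136899437682] [ 0.04870911  0.71358291 -0.69887542]
wrist [[352.22823978769685, 0.0, 321.58953193423827], [0.0, 352.22823978769685, 237.07629180518106], [0.0, 0.0, 1.0]] [0.6242263102819247, 0.07351983608419431, 0.38283701070117354] [-2.14752296e-04 -2.65656657e-01 -9.64067682e-01]
```

View pics/scene0.png

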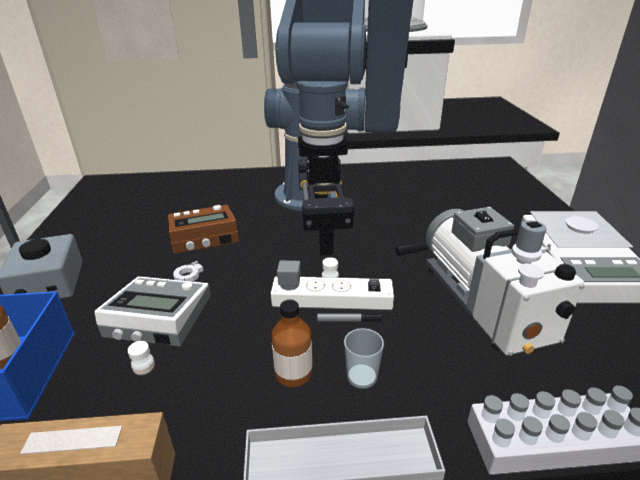

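View pics/side0.png

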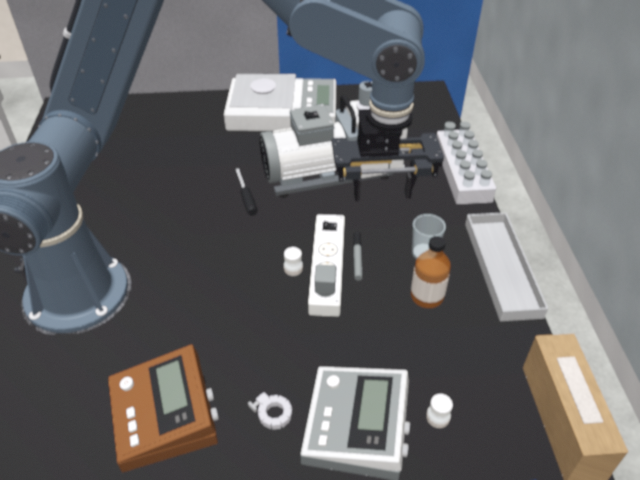

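View pics/wrist0.png

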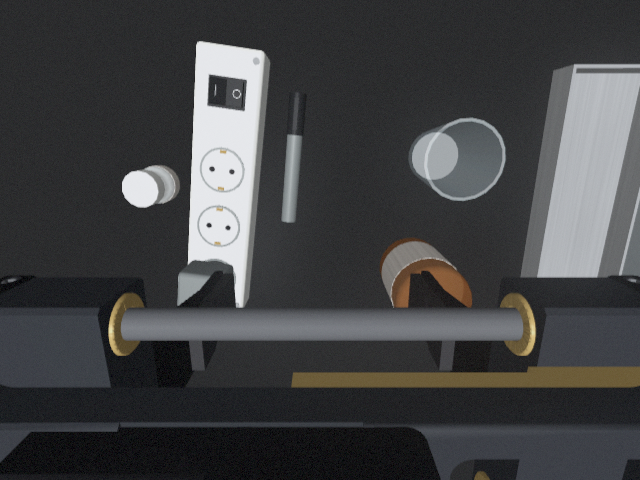

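The wrist view shows the strip, with its rocker at (227,92) and sockets at (222,170) and (218,226). The side view shows the white gauge's round key at (333,381) and the pump rocker at (312,114). In the scene view the key is at (187,286) and the pump rocker at (484,216).

```bash
cat > h.py <<'E'
import numpy as np,cv2
def ray(f,p):
    d=f['R'].T@np.linalg.solve(f['K'],[p[0],p[1],1.]);return -f['R'].T@f['t'],d/np.linalg.norm(d)
def onz(f,p,z):
    o,d=ray(f,p);return o+d*(z-o[2])/d[2]
def tri(*fp):
    A=0;b=0
    for f,p in fp:
        o,d=ray(f,p);M=np.eye(3)-np.outer(d,d);A=A+M;b=b+M@o
    return np.linalg.solve(A,b)
def proj(f,X):
    c=f['R']@X+f['t'];return (f['K']@c/c[2])[:2]
E
python3 - <<'E'
import pickle;from h import *
np.set_printoptions(precision=4,suppress=True)
F=pickle.load(open('f0.pkl','rb'));s,d,w=F['scene'],F['side'],F['wrist']
print('pump',tri((s,(484,216)),(d,(312,114))),onz(d,(312,114),.186))
print('key',tri((s,(187,286)),(d,(333,381))),onz(d,(333,381),.053))
print('small',onz(d,(327,412),.05),onz(d,(319,440),.05))
print('strip',tri((s,(374,285)),(d,(330,225))),onz(d,(330,225),.045),onz(w,(227,92),.045))
print('sockets',onz(w,(222,170),.04),onz(w,(218,226),.04))
print('bottle cap',onz(d,(437,243),.16),'jar',onz(d,(292,255),.052))
E
```

```text
pump [0.5164 0.3398 0.187 ] [0.5166 0.3404 0.186 ]
key [ 0.5084 -0.2824  0.0477] [ 0.5081 -0.286   0.053 ]
small [ 0.4928 -0.3426  0.05  ] [ 0.4756 -0.3914  0.05  ]
strip [0.5394 0.1159 0.0442] [0.5395 0.1145 0.045 ] [0.5397 0.1149 0.045 ]
sockets [0.5286 0.0458 0.04  ] [ 0.5205 -0.0094  0.04  ]
bottle cap [ 0.7227 -0.0711  0.16  ] jar [0.4515 0.0226 0.052 ]
```

```bash
python3 - <<'E'
import pickle;from h import *
np.set_printoptions(precision=4,suppress=True)
F=pickle.load(open('f0.pkl','rb'));w=F['wrist']
g=cv2.cvtColor(w['color'],cv2.COLOR_RGB2GRAY)
r=g[60:130,192:262];m=(r<120).astype('uint8')
for c in cv2.findContours(m,cv2.RETR_CCOMP,cv2.CHAIN_APPROX_NONE)[0]:
    if cv2.contourArea(c)>100:
        b=cv2.boxPoints(cv2.minAreaRect(c))+[192,60]
        P=np.array([onz(w,p,.042) for p in b]);print(b.tolist());print(P,P.mean(0),np.linalg.norm(P[0]-P[1]),np.linalg.norm(P[1]-P[2]))
# hough sockets
print(cv2.HoughCircles(g[140:260,180:260],cv2.HOUGH_GRADIENT,1,30,param1=100,param2=15,minRadius=17,maxRadius=27))
cv2.imwrite('pics/rk.png',cv2.resize(w['color'][30:130,170:290,::-1],None,fx=5,fy=5,interpolation=2))
E
```

```text
[[204.78000259399414, 104.53999710083008], [209.10000228881836, 74.30000019073486], [248.1599998474121, 79.88000106811523], [243.8400001525879, 110.11999893188477]]
[[0.518  0.1047 0.042 ]
 [0.524  0.13   0.042 ]
 [0.5586 0.1254 0.042 ]
 [0.5532 0.0999 0.042 ]] [0.5384 0.115  0.042 ] 0.026024042272516115 0.03482876692549962
[[[40.5 28.5 21.6]
  [37.5 85.5 20.5]]]
```

View pics/rk.png

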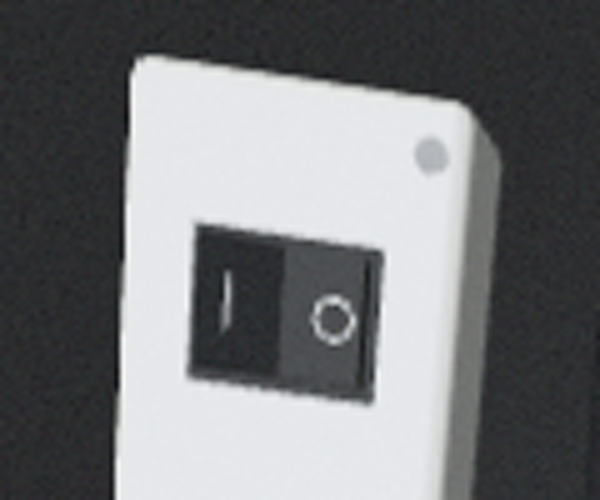

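The crop shows the strip's rocker, with its "I" half raised on the -x side. It is centred at about (0.538, 0.115) with a yaw of about -8°.

Call:
jog_arm([
  {"x": 0.388, "y": -0.32, "gripper": 0},
  {"x": 0.388, "y": -0.32},
  {"x": 0.388, "y": -0.32},
  {"x": 0.388, "y": -0.32},
  {"twist": -0.114},
  {"twist": -0.114},
  {"twist": -0.114},
  {"twist": -0.114},
  {"twist": -0.114},
  {"twist": -0.114},
  {"twist": -0.114},
  {"twist": -0.114},
])

```text
schema error: expected keys x, y, z, twist, gripper
```

Call:
jog_arm([
  {"twist": -0.114, "z": 0.4},
  {"twist": -0.114, "z": 0.4},
  {"twist": -0.114, "z": 0.4},
  {"twist": -0.114, "z": 0.3},
  {"z": 0},
  {"z": 0},
])

```text
schema error: expected keys x, y, z, twist, gripper
```

```bash
python3 - <<'E'
from station import *
import cv2,pickle
from h import *
np.set_printoptions(precision=4,suppress=True)
s=sense();print(s['time_s'],s['eef_pos'],s['tcp_rot'],s['contact_force'],s['grip_width'])
F={}
im=[]
for n in('wrist','side'):
    f=grab_frame(n);F[n]=f
u=F['wrist']['color'][:,:,::-1]
c=proj(F['side'],s['eef_pos']).astype(int);print(c)
v=cv2.resize(F['side']['color'][c[1]-60:c[1]+60,c[0]-80:c[0]+80,::-1],(640,480),interpolation=2)
cv2.imwrite('pics/a.png',cv2.resize(np.hstack([u,v]),(800,300)))
pickle.dump(F,open('f1.pkl','wb'))
E
```

```text
0.15 [0.6244 0.0001 0.2218] [[ 0.      1.     -0.0016]
 [ 1.     -0.      0.0003]
 [ 0.0003 -0.0016 -1.    ]] [0.7517 1.0924 0.6258] 0.08696115676019213
[381 195]
```

View pics/a.png

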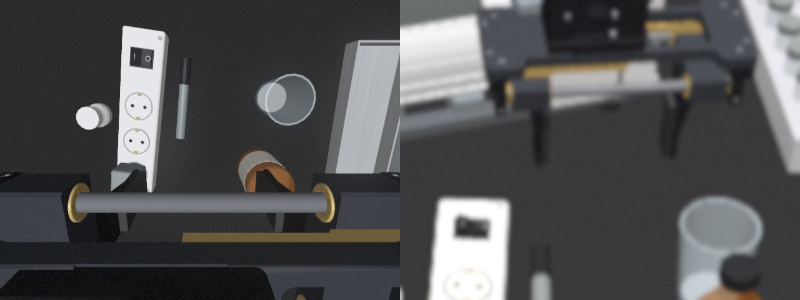

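The arm has not moved, because every row must carry all five keys. I'll resend with them filled in.

Call:
jog_arm([
  {"x": 0.388, "y": -0.32, "z": 0, "twist": 0, "gripper": 0},
  {"x": 0.388, "y": -0.32, "z": 0, "twist": 0, "gripper": 0},
  {"x": 0.388, "y": -0.32, "z": 0, "twist": 0, "gripper": 0},
  {"x": 0.388, "y": -0.32, "z": 0, "twist": 0, "gripper": 0},
  {"x": 0, "y": 0, "z": 0, "twist": -0.114, "gripper": 0},
  {"x": 0, "y": 0, "z": 0, "twist": -0.114, "gripper": 0},
  {"x": 0, "y": 0, "z": 0, "twist": -0.114, "gripper": 0},
  {"x": 0, "y": 0, "z": 0, "twist": -0.114, "gripper": 0},
  {"x": 0, "y": 0, "z": 0, "twist": -0.114, "gripper": 0},
  {"x": 0, "y": 0, "z": 0, "twist": -0.114, "gripper": 0},
  {"x": 0, "y": 0, "z": 0, "twist": -0.114, "gripper": 0},
  {"x": 0, "y": 0, "z": 0, "twist": -0.114, "gripper": 0},
])

```text
time_s: 1.25
eef_pos: [0.5289, 0.1165, 0.2225]
tcp_rot: [[-0.82, 0.573, -0.0], [0.573, 0.82, -0.0], [0.0, -0.0, -1.0]]
contact_force: [0.2, -0.2, -0.1]
grip_width: 0.0149
grip_force: 0.0
```

Call:
jog_arm([
  {"x": 0, "y": 0, "z": 0.4, "twist": -0.114, "gripper": 0},
  {"x": 0, "y": 0, "z": 0.4, "twist": -0.114, "gripper": 0},
  {"x": 0, "y": 0, "z": 0.4, "twist": -0.114, "gripper": 0},
  {"x": 0, "y": 0, "z": 0.3, "twist": -0.114, "gripper": 0},
  {"x": 0, "y": 0, "z": 0, "twist": 0, "gripper": 0},
  {"x": 0, "y": 0, "z": 0, "twist": 0, "gripper": 0},
])

```text
time_s: 1.75
eef_pos: [0.5282, 0.1164, 0.1092]
tcp_rot: [[-0.99, 0.141, -0.003], [0.141, 0.99, 0.0], [0.003, -0.0, -1.0]]
contact_force: [-0.2, -0.7, 0.2]
grip_width: 0.0007
grip_force: 0.0
```

```bash
cat > look.py <<'E'
from station import *
import cv2,pickle,sys
from h import *
np.set_printoptions(precision=4,suppress=True)
s=sense();print(s['time_s'],s['eef_pos'],s['tcp_rot'].tolist(),s['contact_force'],s['grip_width'],s['joint_pos'])
F={}
for n in('wrist','side'):
    f=grab_frame(n);F[n]=f
u=F['wrist']['color'][:,:,::-1]
c=proj(F['side'],s['eef_pos']).astype(int);print(c)
y,x=np.clip(c[1]-60,0,360),np.clip(c[0]-80,0,480)
v=cv2.resize(F['side']['color'][y:y+120,x:x+160,::-1],(640,480),interpolation=2)
cv2.imwrite('pics/%s.png'%sys.argv[1],cv2.resize(np.hstack([u,v]),(800,300)))
pickle.dump(F,open(sys.argv[1]+'.pkl','wb'))
E
python3 look.py b
```

```text
1.75 [0.5282 0.1164 0.1092] [[-0.99001959232876, 0.14089809938281792, -0.0029887113452672165], [0.1408987161803782, 0.9900240157495775, 4.219181879821345e-06], [0.0029594904826653837, -0.000416928518857229, -0.999995533783373]] [-0.1913 -0.7231  0.2001] 0.0007417944706333806 [  0.5854  33.2706  99.8817   0.0027  47.0189 -81.3166]
[325 202]
```

View pics/b.png

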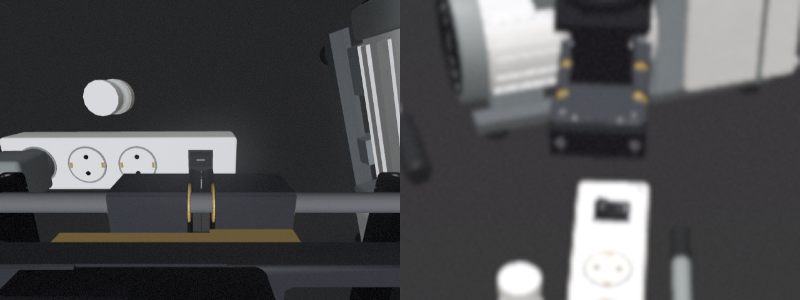

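The tip sits centred on the raised "I" half, at about (400,330) in full wrist-picture pixels. The jar is clear of the gripper.

Call:
jog_arm([
  {"x": 0, "y": 0, "z": 0.3, "twist": 0, "gripper": 0},
  {"x": 0, "y": 0, "z": 0.3, "twist": 0, "gripper": 0},
  {"x": 0, "y": 0, "z": 0.13, "twist": 0, "gripper": 0},
  {"x": 0, "y": 0, "z": 0, "twist": 0, "gripper": 0},
  {"x": 0, "y": 0, "z": 0, "twist": 0, "gripper": 0},
])

```text
time_s: 2.27
eef_pos: [0.5296, 0.1165, 0.0562]
tcp_rot: [[-0.99, 0.138, 0.001], [0.138, 0.99, 0.0], [-0.001, 0.0, -1.0]]
contact_force: [0.1, 0.5, 0.3]
grip_width: 0.0002
grip_force: 0.0
```

Call:
jog_arm([
  {"x": 0, "y": 0, "z": 0.02, "twist": 0, "gripper": 0},
  {"x": 0, "y": 0, "z": 0.02, "twist": 0, "gripper": 0},
  {"x": 0, "y": 0, "z": 0.02, "twist": 0, "gripper": 0},
  {"x": 0, "y": 0, "z": 0, "twist": 0, "gripper": 0},
])

```text
time_s: 2.6
eef_pos: [0.5292, 0.1165, 0.0512]
tcp_rot: [[-0.99, 0.138, 0.001], [0.138, 0.99, 0.0], [-0.001, 0.0, -1.0]]
contact_force: [-0.4, 0.2, 0.1]
grip_width: 0.0007
grip_force: 0.0
```

Call:
jog_arm([
  {"x": 0, "y": 0, "z": 0.02, "twist": 0, "gripper": 0},
  {"x": 0, "y": 0, "z": 0.02, "twist": 0, "gripper": 0},
  {"x": 0, "y": 0, "z": 0, "twist": 0, "gripper": 0},
])

```text
time_s: 2.85
eef_pos: [0.5285, 0.1166, 0.0478]
tcp_rot: [[-0.99, 0.138, -0.001], [0.138, 0.99, 0.0], [0.001, 0.0, -1.0]]
contact_force: [-1.1, 0.1, 2.6]
grip_width: 0.0008
grip_force: 1.3
```

Call:
jog_arm([
  {"x": 0, "y": 0, "z": 0.02, "twist": 0, "gripper": 0},
  {"x": 0, "y": 0, "z": 0.02, "twist": 0, "gripper": 0},
  {"x": 0, "y": 0, "z": 0, "twist": 0, "gripper": 0},
])

```text
time_s: 3.1
eef_pos: [0.5279, 0.1166, 0.0445]
tcp_rot: [[-0.99, 0.138, -0.002], [0.138, 0.99, 0.0], [0.002, -0.0, -1.0]]
contact_force: [-3.4, -0.1, 4.8]
grip_width: 0.0006
grip_force: 2.0
```

Call:
jog_arm([
  {"x": 0, "y": 0, "z": 0.013, "twist": 0, "gripper": 0},
  {"x": 0, "y": 0, "z": 0, "twist": 0, "gripper": 0},
  {"x": 0, "y": 0, "z": 0, "twist": 0, "gripper": 0},
])

```text
time_s: 3.35
eef_pos: [0.5279, 0.1166, 0.0438]
tcp_rot: [[-0.99, 0.138, -0.002], [0.138, 0.99, 0.0], [0.002, -0.0, -1.0]]
contact_force: [-4.6, -0.2, 5.8]
grip_width: 0.0007
grip_force: 3.2
```

```bash
python3 look.py c; python3 -c "
from station import *
s=[];print(sense()['contact_force'])"
```

```text
3.35 [0.5279 0.1166 0.0438] [[-0.9904660525845839, 0.1377398758677296, -0.002173769411578686], [0.13773999827767683, 0.9904684164759188, 9.401144422627978e-05], [0.0021659990715279637, -0.00020629985094632828, -0.9999976329413953]] [-4.5745 -0.1663  5.8371] 0.0006538931422722119 [  0.6007  39.6557 101.8496   0.0107  38.6192 -81.4906]
[324 225]
[-3.64412046  0.52456177  5.46254143]
```

Call:
jog_arm([
  {"x": 0, "y": 0, "z": -0.08, "twist": 0, "gripper": 0},
  {"x": 0.05, "y": 0, "z": 0, "twist": 0, "gripper": 0},
  {"x": 0, "y": 0, "z": 0, "twist": 0, "gripper": 0},
  {"x": 0, "y": 0, "z": 0.03, "twist": 0, "gripper": 0},
  {"x": 0, "y": 0, "z": 0, "twist": 0, "gripper": 0},
])

```text
time_s: 3.87
eef_pos: [0.5254, 0.1169, 0.0471]
tcp_rot: [[-0.99, 0.138, 0.0], [0.138, 0.99, -0.0], [-0.0, -0.0, -1.0]]
contact_force: [-0.2, 0.5, 0.3]
grip_width: 0.0006
grip_force: 0.0
```

Call:
jog_arm([
  {"x": 0, "y": 0, "z": 0.025, "twist": 0, "gripper": 0},
  {"x": 0, "y": 0, "z": 0.025, "twist": 0, "gripper": 0},
  {"x": 0, "y": 0, "z": 0, "twist": 0, "gripper": 0},
  {"x": 0, "y": 0, "z": 0, "twist": 0, "gripper": 0},
])

```text
time_s: 4.2
eef_pos: [0.5256, 0.1169, 0.0441]
tcp_rot: [[-0.99, 0.138, 0.001], [0.138, 0.99, -0.0], [-0.001, 0.0, -1.0]]
contact_force: [-0.6, -0.5, 4.6]
grip_width: 0.0005
grip_force: 2.4
```

Call:
jog_arm([
  {"x": 0, "y": 0, "z": 0.013, "twist": 0, "gripper": 0},
  {"x": 0, "y": 0, "z": 0, "twist": 0, "gripper": 0},
  {"x": 0, "y": 0, "z": 0, "twist": 0, "gripper": 0},
])

```text
time_s: 4.45
eef_pos: [0.5256, 0.1169, 0.0435]
tcp_rot: [[-0.99, 0.138, 0.001], [0.138, 0.99, -0.0], [-0.001, 0.0, -1.0]]
contact_force: [-0.4, -0.6, 7.2]
grip_width: 0.0007
grip_force: 3.6
```

Call:
jog_arm([
  {"x": 0, "y": 0, "z": -0.2, "twist": 0, "gripper": 0},
  {"x": 0, "y": 0, "z": -0.5, "twist": 0, "gripper": 0},
  {"x": 0, "y": 0, "z": -0.5, "twist": 0, "gripper": 0},
  {"x": 0, "y": 0, "z": -0.5, "twist": 0, "gripper": 0},
  {"x": -0.4, "y": 0, "z": -0.5, "twist": 0, "gripper": 0},
  {"x": -0.5, "y": 0, "z": -0.2, "twist": 0, "gripper": 0},
  {"x": -0.5, "y": 0, "z": 0, "twist": 0, "gripper": 0},
  {"x": 0, "y": 0, "z": 0, "twist": 0, "gripper": 0},
  {"x": 0, "y": 0, "z": 0, "twist": 0, "gripper": 0},
])

```text
time_s: 5.2
eef_pos: [0.6268, 0.1024, 0.2174]
tcp_rot: [[-0.99, 0.139, 0.001], [0.139, 0.99, -0.0], [-0.001, 0.0, -1.0]]
contact_force: [-1.5, -0.3, 0.6]
grip_width: 0.0002
grip_force: 0.0
```

```bash
python3 look.py d
```

```text
5.2 [0.6268 0.1024 0.2174] [[-0.99032563587525, 0.13876125876967957, 0.0006693227441963887], [0.13876127273756333, 0.9903258597679869, -2.5749737023400315e-05], [-0.0006664206880309161, 6.737545116556918e-05, -0.9999997756719825]] [-1.5153 -0.2528  0.5779] 0.00022967120456972957 [ -0.7839  31.3155  80.8903  -0.001   67.7559 -82.8073]
[375 164]
```

View pics/d.png

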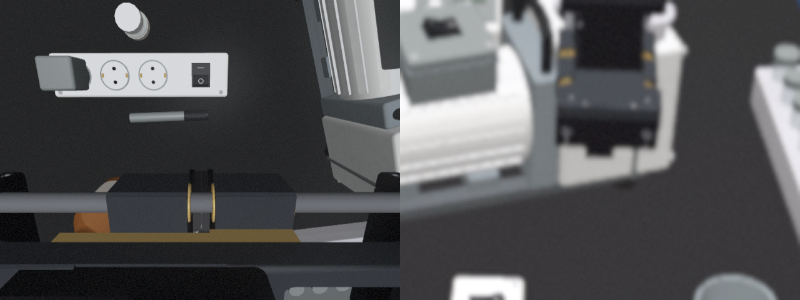

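The strip's "I" half now lies level and the shading of the two halves has swapped, so it is on. Next is a look at the gauge.

Call:
jog_arm([
  {"x": -0.05, "y": -0.53, "z": 0, "twist": 0, "gripper": 0},
  {"x": -0.05, "y": -0.53, "z": 0, "twist": 0, "gripper": 0},
  {"x": -0.05, "y": -0.53, "z": 0, "twist": 0, "gripper": 0},
  {"x": -0.05, "y": -0.53, "z": 0, "twist": 0, "gripper": 0},
  {"x": -0.05, "y": -0.53, "z": 0, "twist": 0, "gripper": 0},
  {"x": -0.05, "y": -0.53, "z": 0, "twist": 0, "gripper": 0},
  {"x": -0.05, "y": -0.53, "z": 0, "twist": 0, "gripper": 0},
  {"x": -0.05, "y": -0.53, "z": 0, "twist": 0, "gripper": 0},
  {"x": -0.05, "y": -0.53, "z": 0, "twist": 0, "gripper": 0},
  {"x": -0.05, "y": -0.53, "z": 0, "twist": 0, "gripper": 0},
  {"x": 0, "y": 0, "z": 0, "twist": 0, "gripper": 0},
  {"x": 0, "y": 0, "z": 0, "twist": 0, "gripper": 0},
])

```text
time_s: 6.3
eef_pos: [0.6059, -0.2972, 0.2168]
tcp_rot: [[-0.99, 0.141, -0.002], [0.141, 0.99, 0.002], [0.002, 0.001, -1.0]]
contact_force: [0.7, 0.3, -0.3]
grip_width: 0.0009
grip_force: 0.0
```

```bash
python3 look.py e; python3 - <<'E'
import pickle;from h import *
np.set_printoptions(precision=4,suppress=True)
# strip shift check
w=pickle.load(open('d.pkl','rb'))['wrist'];g=cv2.cvtColor(w['color'],cv2.COLOR_RGB2GRAY)
m=(g[90:150,300:345]<120).astype('uint8')
for c in cv2.findContours(m,0,1)[0]:
    if cv2.contourArea(c)>200:
        b=cv2.boxPoints(cv2.minAreaRect(c))+[300,90];print('strip',np.array([onz(w,p,.042) for p in b]).mean(0))
w=pickle.load(open('e.pkl','rb'))['wrist'];cv2.imwrite('pics/e2.png',w['color'][:300,:,::-1])
E
```

```text
6.3 [ 0.6059 -0.2972  0.2168] [[-0.9899392635309257, 0.1414793306389377, -0.001963038921319329], [0.1414762586025446, 0.9899403152002768, 0.0016249901545982584], [0.002173193887888602, 0.0013309181548085787, -0.9999967529373238]] [ 0.6897  0.3261 -0.3374] 0.0009286037053063902 [ -35.6006   34.58     74.5315    0.0108   71.0342 -117.4707]
[398 324]
strip [0.5376 0.1152 0.042 ]
```

View pics/e2.png

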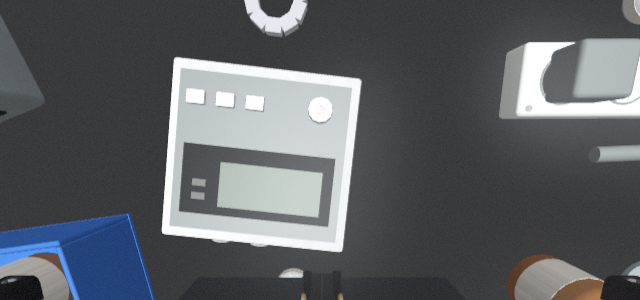

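The strip has not moved. The round key is at (320,109) and the small keys at (195,96), (225,100) and (254,103).

```bash
python3 - <<'E'
import pickle;from h import *
np.set_printoptions(precision=4,suppress=True)
F=pickle.load(open('e.pkl','rb'));w,d=F['wrist'],F['side']
g=cv2.cvtColor(w['color'],cv2.COLOR_RGB2GRAY)
m=(g[80:130,184:344]>212).astype('uint8')
L=[]
for c in cv2.findContours(m,0,1)[0]:
    if 100<cv2.contourArea(c)<900:
        (x,y),r=cv2.minEnclosingCircle(c);x+=184;y+=80;P=onz(w,(x,y),.053 if x>300 else .051);L.append(P);print((x,y),r,P)
L.sort(key=lambda p:p[1]);v=L[-1]-L[0];print(np.linalg.norm(v),'yaw',np.degrees(np.arctan2(-v[0],v[1])))
print('side',tri((w,proj(w,L[-1])),(d,(333,381))))
E
```

```text
(320.0, 108.66666603088379) 12.823688507080078 [ 0.5077 -0.2836  0.053 ]
(254.0941390991211, 102.39958190917969) 10.966822624206543 [ 0.4943 -0.3397  0.051 ]
(224.3202781677246, 98.73502349853516) 10.704655647277832 [ 0.4877 -0.3647  0.051 ]
(194.5, 95.5) 10.700567245483398 [ 0.4815 -0.3897  0.051 ]
(314.5, 83.0) 28.65755844116211 [ 0.4866 -0.2853  0.053 ]
0.1093008578047512 yaw -13.874764526842574
side [ 0.5079 -0.2837  0.0496]
```

Call:
jog_arm([
  {"x": 0.44, "y": -0.007, "z": 0, "twist": 0, "gripper": 0},
  {"x": 0.44, "y": 0, "z": 0, "twist": 0, "gripper": 0},
  {"x": 0.44, "y": 0, "z": 0, "twist": 0.097, "gripper": 0},
  {"x": 0, "y": 0, "z": 0.4, "twist": 0, "gripper": 0},
  {"x": 0, "y": 0, "z": 0.4, "twist": 0, "gripper": 0},
  {"x": 0, "y": 0, "z": 0.4, "twist": 0, "gripper": 0},
  {"x": 0, "y": 0, "z": 0.4, "twist": 0, "gripper": 0},
  {"x": 0, "y": 0, "z": 0.35, "twist": 0, "gripper": 0},
  {"x": 0, "y": 0, "z": 0, "twist": 0, "gripper": 0},
  {"x": 0, "y": 0, "z": 0, "twist": 0, "gripper": 0},
])

```text
time_s: 7.23
eef_pos: [0.5088, -0.2801, 0.0708]
tcp_rot: [[-0.972, 0.235, -0.003], [0.235, 0.972, 0.003], [0.004, 0.002, -1.0]]
contact_force: [-0.2, -1.2, 0.1]
grip_width: 0.0004
grip_force: 0.0
```

```bash
python3 look.py f
```

```text
7.2333 [ 0.5088 -0.2801  0.0708] [[-0.9719094717108949, 0.23533245200385566, -0.0032581946691292844], [0.23532349256543936, 0.971912748256053, 0.0029092308553530333], [0.0038513173658621586, 0.002060779274713575, -0.9999904602261606]] [-0.1826 -1.173   0.0786] 0.000391549883095013 [ -39.8561   39.0069   95.1901    0.0116   46.0532 -116.2531]
[333 372]
```

View pics/f.png

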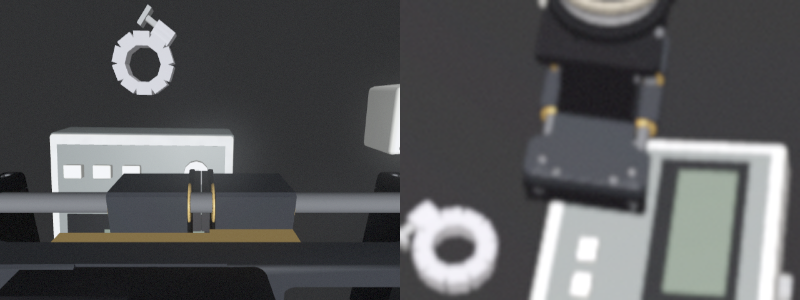

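The tip is about 4 mm to the +y side of the key. I'll correct that, then press.

Call:
jog_arm([
  {"x": 0, "y": -0.05, "z": 0, "twist": 0, "gripper": 0},
  {"x": 0, "y": 0, "z": 0.15, "twist": 0, "gripper": 0},
  {"x": 0, "y": 0, "z": 0, "twist": 0, "gripper": 0},
  {"x": 0, "y": 0, "z": 0, "twist": 0, "gripper": 0},
])

```text
time_s: 7.67
eef_pos: [0.5084, -0.2863, 0.0604]
tcp_rot: [[-0.971, 0.238, -0.0], [0.238, 0.971, 0.0], [0.0, 0.0, -1.0]]
contact_force: [-0.8, -0.2, 0.3]
grip_width: 0.0002
grip_force: 0.0
```

Call:
jog_arm([
  {"x": 0, "y": 0, "z": 0.02, "twist": 0, "gripper": 0},
  {"x": 0, "y": 0, "z": 0.02, "twist": 0, "gripper": 0},
  {"x": 0, "y": 0, "z": 0, "twist": 0, "gripper": 0},
])

```text
time_s: 7.92
eef_pos: [0.5085, -0.2863, 0.0572]
tcp_rot: [[-0.971, 0.238, -0.0], [0.238, 0.971, 0.0], [0.0, 0.0, -1.0]]
contact_force: [-0.0, 0.3, -0.8]
grip_width: 0.0004
grip_force: 0.0
```

Call:
jog_arm([
  {"x": 0, "y": 0, "z": 0.02, "twist": 0, "gripper": 0},
  {"x": 0, "y": 0, "z": 0.02, "twist": 0, "gripper": 0},
  {"x": 0, "y": 0, "z": 0, "twist": 0, "gripper": 0},
])

```text
time_s: 8.17
eef_pos: [0.5089, -0.2865, 0.0543]
tcp_rot: [[-0.971, 0.238, 0.0], [0.238, 0.971, -0.0], [-0.0, -0.0, -1.0]]
contact_force: [0.3, 0.8, 1.1]
grip_width: 0.0005
grip_force: 0.7
```

Call:
jog_arm([
  {"x": 0, "y": 0, "z": 0.02, "twist": 0, "gripper": 0},
  {"x": 0, "y": 0, "z": 0.02, "twist": 0, "gripper": 0},
  {"x": 0, "y": 0, "z": 0, "twist": 0, "gripper": 0},
])

```text
time_s: 8.42
eef_pos: [0.5093, -0.2867, 0.0515]
tcp_rot: [[-0.971, 0.238, 0.001], [0.238, 0.971, -0.001], [-0.001, -0.0, -1.0]]
contact_force: [-0.0, 0.3, 3.0]
grip_width: -0.0
grip_force: 1.5
```

Call:
jog_arm([
  {"x": 0, "y": 0, "z": 0.02, "twist": 0, "gripper": 0},
  {"x": 0, "y": 0, "z": 0.01, "twist": 0, "gripper": 0},
  {"x": 0, "y": 0, "z": 0, "twist": 0, "gripper": 0},
])

```text
time_s: 8.67
eef_pos: [0.5096, -0.2868, 0.0495]
tcp_rot: [[-0.971, 0.238, 0.002], [0.238, 0.971, -0.001], [-0.002, -0.001, -1.0]]
contact_force: [2.4, 0.2, 4.6]
grip_width: 0.0003
grip_force: 2.1
```

Call:
jog_arm([
  {"x": 0, "y": 0, "z": 0.012, "twist": 0, "gripper": 0},
  {"x": 0, "y": 0, "z": 0, "twist": 0, "gripper": 0},
  {"x": 0, "y": 0, "z": 0, "twist": 0, "gripper": 0},
])

```text
time_s: 8.92
eef_pos: [0.5097, -0.2868, 0.0489]
tcp_rot: [[-0.971, 0.238, 0.002], [0.238, 0.971, -0.001], [-0.002, -0.001, -1.0]]
contact_force: [3.8, 0.8, 6.3]
grip_width: 0.0003
grip_force: 3.0
```

Call:
jog_arm([
  {"x": 0, "y": 0, "z": -0.1, "twist": 0, "gripper": 0},
  {"x": 0, "y": 0, "z": -0.3, "twist": 0, "gripper": 0},
  {"x": 0, "y": 0, "z": -0.5, "twist": 0, "gripper": 0},
  {"x": 0, "y": 0, "z": -0.5, "twist": 0, "gripper": 0},
  {"x": 0, "y": 0, "z": -0.5, "twist": 0, "gripper": 0},
  {"x": 0, "y": 0, "z": -0.5, "twist": 0, "gripper": 0},
  {"x": 0, "y": 0, "z": -0.5, "twist": 0, "gripper": 0},
  {"x": 0, "y": 0, "z": -0.5, "twist": 0, "gripper": 0},
  {"x": 0, "y": 0, "z": -0.3, "twist": 0, "gripper": 0},
  {"x": -0.5, "y": 0, "z": 0, "twist": 0, "gripper": 0},
  {"x": -0.5, "y": 0, "z": 0, "twist": 0, "gripper": 0},
  {"x": 0, "y": 0, "z": 0, "twist": 0, "gripper": 0},
])

```text
time_s: 9.92
eef_pos: [0.5854, -0.3056, 0.3245]
tcp_rot: [[-0.972, 0.237, 0.002], [0.237, 0.972, -0.001], [-0.002, -0.0, -1.0]]
contact_force: [0.3, 0.0, -0.2]
grip_width: 0.0007
grip_force: 0.0
```

```bash
python3 look.py g; python3 - <<'E'
import pickle;from h import *
np.set_printoptions(precision=4,suppress=True)
w=pickle.load(open('g.pkl','rb'))['wrist'];g=cv2.cvtColor(w['color'],cv2.COLOR_RGB2GRAY)
for c in cv2.findContours((g[:280]>212).astype('uint8'),cv2.RETR_CCOMP,1)[0]:
    (x,y),r=cv2.minEnclosingCircle(c);P=onz(w,(x,y),.053)
    if 4<r<14 and abs(P[0]-.5)<.05 and abs(P[1]+.33)<.09: print((x,y),r,P)
E
```

```text
9.9167 [ 0.5854 -0.3056  0.3245] [[-0.971591823117764, 0.2366537175974518, 0.0020849935263360167], [0.23665229190673995, 0.9715939819371834, -0.0009093947080150217], [-0.002240978800981234, -0.0003901419656758079, -0.9999974128982835]] [ 0.2565  0.0084 -0.1566] 0.0006819997862577134 [ -37.2546   28.0325   69.3085    0.0311   82.5324 -113.5695]
[392 283]
(274.5, 132.0) 8.20071029663086 [ 0.494  -0.3395  0.053 ]
(253.0, 132.0) 7.810349941253662 [ 0.488  -0.3641  0.053 ]
(231.0, 132.0) 7.810349941253662 [ 0.4819 -0.3892  0.053 ]
(323.5535583496094, 132.16964721679688) 9.518678665161133 [ 0.5078 -0.2835  0.053 ]
(329.5, 157.0) 4.031229019165039 [ 0.5373 -0.2833  0.053 ]
```

The gauge has not moved and its key is back up. Now the pump.

Call:
jog_arm([
  {"x": 0.105, "y": 0.52, "z": 0, "twist": 0, "gripper": 0},
  {"x": 0.105, "y": 0.52, "z": 0, "twist": 0, "gripper": 0},
  {"x": 0.105, "y": 0.52, "z": 0, "twist": 0, "gripper": 0},
  {"x": 0.105, "y": 0.52, "z": 0, "twist": 0, "gripper": 0},
  {"x": 0.105, "y": 0.52, "z": 0, "twist": 0, "gripper": 0},
  {"x": 0.105, "y": 0.52, "z": 0, "twist": 0, "gripper": 0},
  {"x": 0.105, "y": 0.52, "z": 0, "twist": 0, "gripper": 0},
  {"x": 0.105, "y": 0.52, "z": 0, "twist": 0, "gripper": 0},
  {"x": 0.105, "y": 0.52, "z": 0, "twist": 0, "gripper": 0},
  {"x": 0.105, "y": 0.52, "z": 0, "twist": 0, "gripper": 0},
  {"x": 0.105, "y": 0.52, "z": 0, "twist": 0, "gripper": 0},
  {"x": 0.105, "y": 0.52, "z": 0, "twist": 0, "gripper": 0},
])

```text
time_s: 11.02
eef_pos: [0.5983, 0.1738, 0.3253]
tcp_rot: [[-0.971, 0.238, -0.004], [0.238, 0.971, -0.001], [0.003, -0.002, -1.0]]
contact_force: [1.0, 0.3, 0.9]
grip_width: 0.0004
grip_force: 0.0
```

Call:
jog_arm([
  {"x": 0.105, "y": 0.52, "z": 0, "twist": 0, "gripper": 0},
  {"x": 0.105, "y": 0.52, "z": 0, "twist": 0, "gripper": 0},
  {"x": 0.105, "y": 0.52, "z": 0, "twist": 0, "gripper": 0},
  {"x": 0.105, "y": 0.52, "z": 0, "twist": 0, "gripper": 0},
  {"x": 0, "y": 0, "z": 0, "twist": 0, "gripper": 0},
  {"x": 0, "y": 0, "z": 0, "twist": 0, "gripper": 0},
])

```text
time_s: 11.52
eef_pos: [0.6051, 0.3329, 0.3246]
tcp_rot: [[-0.972, 0.234, -0.003], [0.234, 0.972, -0.002], [0.003, -0.003, -1.0]]
contact_force: [-0.1, 0.0, -0.3]
grip_width: 0.0005
grip_force: 0.0
```

```bash
python3 look.py i; python3 - <<'E'
import pickle;from h import *
np.set_printoptions(precision=4,suppress=True)
w=pickle.load(open('i.pkl','rb'))['wrist'];cv2.imwrite('pics/i2.png',w['color'][:320,:,::-1])
E
```

```text
11.5167 [0.6051 0.3329 0.3246] [[-0.9722101793396601, 0.23408533842924878, -0.003379574057467476], [0.23409343553094328, 0.9722115335209067, -0.0022355156557010386], [0.0027623594382292197, -0.002964527178289481, -0.9999917904407734]] [-0.0529  0.0161 -0.3274] 0.0004541863381415352 [ 19.5907  30.9907  64.069   -0.0559  85.1657 -56.8665]
[352  59]
```

View pics/i2.png

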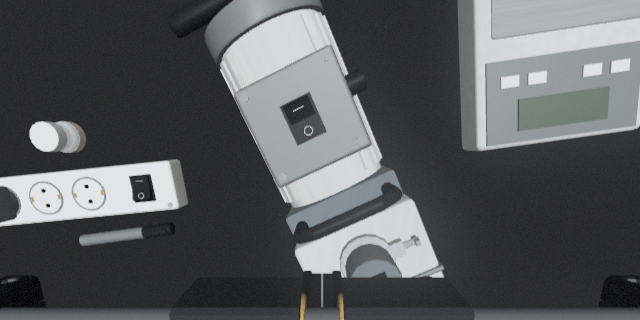

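The pump's rocker is at (303,118), with its "I" half up. The screwdriver's dark handle is at about (200,15), on the robot side.

```bash
python3 - <<'E'
import pickle;from h import *
np.set_printoptions(precision=4,suppress=True)
w=pickle.load(open('i.pkl','rb'))['wrist'];g=cv2.cvtColor(w['color'],cv2.COLOR_RGB2GRAY)
m=(g[85:155,272:335]<100).astype('uint8')
for c in cv2.findContours(m,0,1)[0]:
    if cv2.contourArea(c)>200:
        b=cv2.boxPoints(cv2.minAreaRect(c))+[272,85];P=np.array([onz(w,p,.184) for p in b]);print(b.tolist());print(P,P.mean(0))
        e=P[1]-P[0],P[2]-P[1];e=max(e,key=np.linalg.norm);e=e*np.sign(e[0]);print([np.linalg.norm(P[k]-P[k+1]) for k in(0,1)],'yaw',np.degrees(np.arctan2(e[1],e[0])))
# box edges
p=np.array([onz(w,q,.182)[:2] for q in((237,88),(328,46),(369,146),(286,180))]);print(p,p.mean(0))
E
```

```text
[[279.2878007888794, 105.79024505615234], [308.7121887207031, 92.20975494384766], [326.6829261779785, 131.1463394165039], [297.25853729248047, 144.7268295288086]]
[[0.5003 0.3233 0.184 ]
 [0.496  0.3489 0.184 ]
 [0.5283 0.356  0.184 ]
 [0.5331 0.3298 0.184 ]] [0.5144 0.3395 0.184 ]
[np.float64(0.025923360331356556), np.float64(0.033118018538694095)] yaw 12.34477461600548
[[0.4792 0.2937]
 [0.4667 0.3717]
 [0.5482 0.3876]
 [0.5591 0.3129]] [0.5133 0.3415]
```

Call:
jog_arm([
  {"x": 0.45, "y": -0.087, "z": 0, "twist": 0, "gripper": 0},
  {"x": 0.45, "y": -0.087, "z": 0, "twist": 0, "gripper": 0},
  {"x": 0.45, "y": -0.087, "z": 0, "twist": 0, "gripper": 0},
  {"x": 0, "y": 0, "z": 0, "twist": -0.102, "gripper": 0},
  {"x": 0, "y": 0, "z": 0, "twist": -0.102, "gripper": 0},
  {"x": 0, "y": 0, "z": 0.38, "twist": -0.102, "gripper": 0},
  {"x": 0, "y": 0, "z": 0.38, "twist": -0.102, "gripper": 0},
  {"x": 0, "y": 0, "z": 0.38, "twist": 0, "gripper": 0},
  {"x": 0, "y": 0, "z": 0.38, "twist": 0, "gripper": 0},
  {"x": 0, "y": 0, "z": 0, "twist": 0, "gripper": 0},
  {"x": 0, "y": 0, "z": 0, "twist": 0, "gripper": 0},
])

```text
time_s: 12.53
eef_pos: [0.5035, 0.3346, 0.2109]
tcp_rot: [[-0.983, -0.184, -0.004], [-0.184, 0.983, -0.002], [0.004, -0.001, -1.0]]
contact_force: [1.0, 0.0, 0.9]
grip_width: 0.0005
grip_force: 0.0
```

```bash
python3 look.py j
```

```text
12.5333 [0.5035 0.3346 0.2109] [[-0.9829162881826718, -0.18401074497446587, -0.003951728626927462], [-0.1840032356282975, 0.982923198897444, -0.0021895998568740816], [0.0042871556440134745, -0.001425062510244315, -0.9999897946945888]] [0.9666 0.0119 0.8875] 0.0005006526193364746 [ 23.0371  29.4979  85.6346  -0.0296  65.1249 -77.5537]
[306 106]
```

View pics/j.png

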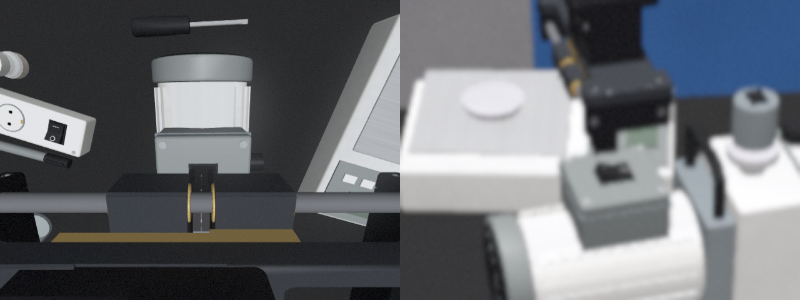

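The tip is centred on the pump rocker's raised half. That was my 11th picture, one over the limit of 10, so I'll use only numbers from here.

Call:
jog_arm([
  {"x": 0.01, "y": 0.03, "z": 0, "twist": 0, "gripper": 0},
  {"x": 0, "y": 0, "z": 0.16, "twist": 0, "gripper": 0},
  {"x": 0, "y": 0, "z": 0, "twist": 0, "gripper": 0},
  {"x": 0, "y": 0, "z": 0, "twist": 0, "gripper": 0},
])

```text
time_s: 12.97
eef_pos: [0.5034, 0.3392, 0.2008]
tcp_rot: [[-0.982, -0.187, 0.001], [-0.187, 0.982, 0.0], [-0.001, 0.0, -1.0]]
contact_force: [-0.1, -0.1, 0.8]
grip_width: 0.0002
grip_force: 0.0
```

Call:
jog_arm([
  {"x": 0, "y": 0, "z": 0.02, "twist": 0, "gripper": 0},
  {"x": 0, "y": 0, "z": 0.02, "twist": 0, "gripper": 0},
  {"x": 0, "y": 0, "z": 0, "twist": 0, "gripper": 0},
])

```text
time_s: 13.22
eef_pos: [0.5033, 0.3391, 0.1971]
tcp_rot: [[-0.982, -0.186, 0.001], [-0.186, 0.982, 0.0], [-0.001, 0.0, -1.0]]
contact_force: [-0.6, -0.7, -0.6]
grip_width: 0.0002
grip_force: 0.0
```

Call:
jog_arm([
  {"x": 0, "y": 0, "z": 0.02, "twist": 0, "gripper": 0},
  {"x": 0, "y": 0, "z": 0.02, "twist": 0, "gripper": 0},
  {"x": 0, "y": 0, "z": 0, "twist": 0, "gripper": 0},
])

```text
time_s: 13.47
eef_pos: [0.503, 0.3389, 0.1934]
tcp_rot: [[-0.982, -0.186, -0.001], [-0.186, 0.982, -0.0], [0.001, -0.0, -1.0]]
contact_force: [0.3, -0.1, -0.0]
grip_width: 0.0005
grip_force: 0.0
```

Call:
jog_arm([
  {"x": 0, "y": 0, "z": 0.02, "twist": 0, "gripper": 0},
  {"x": 0, "y": 0, "z": 0.02, "twist": 0, "gripper": 0},
  {"x": 0, "y": 0, "z": 0, "twist": 0, "gripper": 0},
])

```text
time_s: 13.72
eef_pos: [0.503, 0.339, 0.1908]
tcp_rot: [[-0.982, -0.186, -0.0], [-0.186, 0.982, -0.0], [0.0, 0.0, -1.0]]
contact_force: [-1.0, -0.8, 2.8]
grip_width: 0.0004
grip_force: 1.3
```

Call:
jog_arm([
  {"x": 0, "y": 0, "z": 0.02, "twist": 0, "gripper": 0},
  {"x": 0, "y": 0, "z": 0.015, "twist": 0, "gripper": 0},
  {"x": 0, "y": 0, "z": 0, "twist": 0, "gripper": 0},
])

```text
time_s: 13.97
eef_pos: [0.5023, 0.3388, 0.1879]
tcp_rot: [[-0.982, -0.186, -0.002], [-0.186, 0.982, -0.0], [0.002, -0.0, -1.0]]
contact_force: [-2.3, -0.3, 2.9]
grip_width: 0.0006
grip_force: 1.5
```

Call:
jog_arm([
  {"x": 0, "y": 0, "z": 0.015, "twist": 0, "gripper": 0},
  {"x": 0, "y": 0, "z": 0.01, "twist": 0, "gripper": 0},
  {"x": 0, "y": 0, "z": 0, "twist": 0, "gripper": 0},
])

```text
time_s: 14.22
eef_pos: [0.5029, 0.339, 0.1862]
tcp_rot: [[-0.982, -0.186, -0.001], [-0.186, 0.982, -0.0], [0.001, 0.0, -1.0]]
contact_force: [-3.2, -1.0, 4.1]
grip_width: 0.0004
grip_force: 2.3
```

Call:
jog_arm([
  {"x": 0, "y": 0, "z": 0.012, "twist": 0, "gripper": 0},
  {"x": 0, "y": 0, "z": 0, "twist": 0, "gripper": 0},
  {"x": 0, "y": 0, "z": 0, "twist": 0, "gripper": 0},
])

```text
time_s: 14.47
eef_pos: [0.503, 0.339, 0.1858]
tcp_rot: [[-0.982, -0.186, -0.0], [-0.186, 0.982, -0.0], [0.0, 0.0, -1.0]]
contact_force: [-4.1, 0.2, 5.8]
grip_width: 0.0004
grip_force: 3.1
```

There is the same sideways force as on the strip. I'll back off, shift 3 mm outward and press again.

Call:
jog_arm([
  {"x": 0, "y": 0, "z": -0.08, "twist": 0, "gripper": 0},
  {"x": 0.045, "y": 0, "z": 0, "twist": 0, "gripper": 0},
  {"x": 0, "y": 0, "z": 0, "twist": 0, "gripper": 0},
  {"x": 0, "y": 0, "z": 0.03, "twist": 0, "gripper": 0},
  {"x": 0, "y": 0, "z": 0, "twist": 0, "gripper": 0},
])

```text
time_s: 14.88
eef_pos: [0.4997, 0.3382, 0.1883]
tcp_rot: [[-0.982, -0.186, -0.001], [-0.186, 0.982, -0.0], [0.001, -0.0, -1.0]]
contact_force: [-0.2, -0.6, -0.4]
grip_width: 0.0006
grip_force: 0.0
```

Call:
jog_arm([
  {"x": 0, "y": 0, "z": 0.025, "twist": 0, "gripper": 0},
  {"x": 0, "y": 0, "z": 0.025, "twist": 0, "gripper": 0},
  {"x": 0, "y": 0, "z": 0, "twist": 0, "gripper": 0},
  {"x": 0, "y": 0, "z": 0, "twist": 0, "gripper": 0},
])

```text
time_s: 15.22
eef_pos: [0.5, 0.3384, 0.186]
tcp_rot: [[-0.982, -0.186, 0.0], [-0.186, 0.982, 0.0], [-0.0, -0.0, -1.0]]
contact_force: [-1.2, -0.8, 4.8]
grip_width: 0.0003
grip_force: 2.7
```

Call:
jog_arm([
  {"x": 0, "y": 0, "z": 0.013, "twist": 0, "gripper": 0},
  {"x": 0, "y": 0, "z": 0, "twist": 0, "gripper": 0},
  {"x": 0, "y": 0, "z": 0, "twist": 0, "gripper": 0},
])

```text
time_s: 15.47
eef_pos: [0.5001, 0.3384, 0.1855]
tcp_rot: [[-0.982, -0.186, 0.001], [-0.186, 0.982, 0.0], [-0.001, -0.0, -1.0]]
contact_force: [-2.0, -1.8, 6.9]
grip_width: 0.0006
grip_force: 3.6
```

Both switches gave the same stop signature. I'll retreat up, then back to the viewing spot to check the numbers.

Call:
jog_arm([
  {"x": 0, "y": 0, "z": -0.2, "twist": 0, "gripper": 0},
  {"x": 0, "y": 0, "z": -0.5, "twist": 0, "gripper": 0},
  {"x": 0, "y": 0, "z": -0.5, "twist": 0, "gripper": 0},
  {"x": 0, "y": 0, "z": -0.5, "twist": 0, "gripper": 0},
  {"x": -0.4, "y": 0, "z": -0.2, "twist": 0, "gripper": 0},
  {"x": -0.5, "y": 0, "z": 0, "twist": 0, "gripper": 0},
  {"x": -0.5, "y": 0, "z": 0, "twist": 0, "gripper": 0},
  {"x": 0, "y": 0, "z": 0, "twist": 0, "gripper": 0},
  {"x": 0, "y": 0, "z": 0, "twist": 0, "gripper": 0},
])

```text
time_s: 16.22
eef_pos: [0.6043, 0.3575, 0.3246]
tcp_rot: [[-0.983, -0.185, -0.002], [-0.185, 0.983, -0.001], [0.002, -0.0, -1.0]]
contact_force: [-0.3, 0.1, -0.6]
grip_width: 0.0006
grip_force: 0.0
```

```bash
python3 look.py k; python3 - <<'E'
import pickle;from h import *
c8=np.cos;
def half(tag,c,yaw,z):
    w=pickle.load(open(tag+'.pkl','rb'))['wrist'];g=cv2.cvtColor(w['color'],cv2.COLOR_RGB2GRAY)
    ux=np.array([np.cos(yaw),np.sin(yaw),0]);uy=np.array([-ux[1],ux[0],0])
    # mean grey profile along rocker x, off the symbols
    print(tag,[int(np.median([g[tuple(np.round(proj(w,np.array([*c,z])+a*ux+b*uy)).astype(int)[::-1])] for b in(-.008,-.007,.007,.008)])) for a in np.arange(-.013,.014,.002)])
half('i',(.515,.340),.19,.186);half('k',(.515,.340),.19,.186)
half('f0' if 0 else 'd',(.538,.115),-.14,.045);half('i',(.538,.115),-.14,.045)
F=pickle.load(open('f0.pkl','rb'));pickle.dump({'wrist':F['wrist']},open('z.pkl','wb'));half('z',(.538,.115),-.14,.045)
E
```

```text
16.2167 [0.6043 0.3575 0.3246] [[-0.9827101907163032, -0.18513634092162756, -0.002283929175363506], [-0.1851347982771253, 0.9827127492605153, -0.0008711531022749073], [0.0024057284167754195, -0.00043325626411948916, -0.9999970123754343]] [-0.3378  0.1074 -0.601 ] 0.0006085902332147368 [ 21.5156  32.025   62.2024   0.0016  85.9127 -79.1536]
[351  53]
i [46, 46, 47, 49, 47, 47, 50, 78, 77, 80, 78, 80, 76, 79]
k [82, 80, 81, 82, 79, 81, 67, 56, 56, 55, 56, 55, 53, 37]
d [76, 78, 79, 76, 76, 77, 68, 56, 58, 58, 57, 58, 58, 48]
i [48, 47, 48, 47, 49, 44, 47, 46, 45, 42, 46, 44, 47, 32]
z [46, 48, 48, 45, 48, 47, 46, 76, 78, 79, 78, 80, 80, 79]
```

The pump's rocker is over (its -x half now reads level). The strip's reading in view "i" is odd, so I'll check it from other frames.

```bash
python3 - <<'E'
import pickle;from h import *
for tag in('z','d','i','k','j'):
    w=pickle.load(open(tag+'.pkl','rb'))['wrist'];g=cv2.cvtColor(w['color'],cv2.COLOR_RGB2GRAY)
    ux=np.array([np.cos(-.14),np.sin(-.14),0]);uy=np.array([-ux[1],ux[0],0]);c=np.array([.538,.115,.041])
    for name,a,b in(('white',0,.02),('rock-',-.008,.007),('rock-',-.008,-.007),('rock+',.008,.007),('rock+',.008,-.007)):
        p=np.round(proj(w,c+a*ux+b*uy+np.array([0,0,.004]))).astype(int)
        print(tag,name,p,g[p[1],p[0]] if 0<=p[0]<640 and 0<=p[1]<480 else None,end=' | ')
    print()
w=pickle.load(open('i.pkl','rb'))['wrist'];g=cv2.cvtColor(w['color'],cv2.COLOR_RGB2GRAY);print(g[170:208:2,128:158:2])
E
```

```text
z white [227  68] 231 | z rock- [217  82] 45 | z rock- [216  99] 46 | z rock+ [235  85] 81 | z rock+ [233 101] 77 | 
d white [343 120] 215 | d rock- [329 111] 78 | d rock- [313 111] 78 | d rock+ [329 129] 58 | d rock+ [313 129] 58 | 
i white [156 187] 228 | i rock- [144 182] 51 | i rock- [133 183] 48 | i rock+ [147 195] 45 | i rock+ [136 196] 46 | 
k white [146 113] 228 | k rock- [136 102] 52 | k rock- [125  98] 48 | k rock+ [134 116] 46 | k rock+ [122 112] 40 | 
j white [107 220] 229 | j rock- [ 95 207] 43 | j rock- [ 80 203] 39 | j rock+ [ 92 223] 49 | j rock+ [ 78 218] 47 | 
[[227 229 228 228 229 228 229 228 228 227 228 229 228 229 228]
 [226 228 228 227 227 227 228 227 229 228 228 229 228 229 228]
 [227 228 228 228 217 209 207 199 197 165 128 202 228 227 227]
 [214 130  88  46  49  43  45  45  46  45  33  79 229 228 228]
 [228  63  50  47  49  45  50  47  44  50  27  47 224 227 228]
 [229  93  50  47 103 107 109  91  46  48  21  48 224 228 228]
 [228 152  50  51  48  43  50  45  51  52  32  41 201 228 228]
 [228 200  47  43  49  49  45  49  49  50  37  39 129 229 227]
 [228 228  62  44  45  50  46  49  46  43  50  33  46 227 228]
 [227 228  88  49  49  43  48  45  44  44  40  22  50 225 228]
 [228 228 132  48  39  48  46  42  46  43  45  15  43 222 227]
 [228 228 149  46  45  38 103  80  42  42  43  24  43 142 229]
 [228 228 169  46  43 145  51 116  64  44  48  22  33  78 229]
 [229 227 166  47  46 167  43  45  80  45  47  24  21  48 224]
 [228 228 169  44  49  40  98 157  46  45  35  24  21  48 224]
 [229 227 213  80  36  23  23  29  27  35  29  74 114 117 224]
 [227 227 228 228 151 179 188 198 196 210 229 228 228 228 228]
 [227 228 228 228 227 228 229 228 228 228 228 228 230 228 227]
 [227 228 227 228 229 228 228 228 228 228 228 228 228 229 227]]
```

The brightness depends on the viewing angle. The close view "d", taken after the press, showed the strip's -x half level, and nothing has touched it since. I'm handing in.

```bash
python3 -c "
from station import *
print(finish_job())"
```

```text
the job is handed in; nothing more can be done
None
```

The job is handed in, but the station returned no verdict: strip switched on, round gauge key pressed and released, then pump switched on, all in that order at under 8 N; strip and gauge were unmoved when re-measured after their presses, and I viewed 11 pictures, one over the limit of 10.

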